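# Dust off a fired medallion: hang it over the extraction tray and hold the blast gate open

### The arm

A 6-joint arm with a two-finger parallel gripper is mounted at the origin on the work surface. World frame = base frame: x ahead of the robot, y to its left, z up, the work surface at z = 0. Lengths are in mm, angles in rad, forces in N, time in s.
With the tool pointing down it reaches from about 350 to 775 mm from the base axis. Payload 7.3 kg.
Tool frame: the origin (TCP) lies on the centre line of the jaws, within the pads' length; the fingertips stand 17 mm ahead of it and the grasp point (between the pads) lies 2 mm behind it; z points along the fingers, y is the line along which they close (so a half turn about z gives the same grasp; the last joint's range is limited). The gripper opens to 92 mm and grips with 3 to 60 N. Pads are 19 mm wide; open, the fingers measure 130 mm over their backs; the gripper's body (75 mm by 190 mm) begins 47 mm behind the grasp point.
Start: joints at [-1.392, 0.342, 1.524, -0, 1.275, -0.146], TCP at [167.56, -497.561, 243.741] pointing down, gripper open.
Joint ranges: [-2.53, 2.53], [-0.77, 2.02], [0.04, 2.7], [-1, 4.14], [0.28, 2.66], [-3.11, 3.11]. Speed limits (rad/s): [2.57, 2.57, 3.14, 3.14, 3.14, 3.14].

### API

Orientations are given as [roll, pitch, yaw] about the fixed x, y, z axes, in that order (R = Rz(yaw) Ry(pitch) Rx(roll)).
In Python, from plant import bot gives the robot as it stands. The module is installed in compiled form; this text tells all that it offers.
- The arm moves only by the shell command python3 -m pendant 'ROWS'. ROWS is JSON, a list of rows, each a list of 3 entries, a list of its own where there are three numbers: the shift along the world's x, y, z as a fraction of full scale, then the turn, a rotation vector about the world's x, y, z as a fraction of full scale, then the opening, from -1 (shut) to 1 (fully open), so that 0 is half open. In form: [[[tx, ty, tz], [rx, ry, rz], claw], ...]. A call has exactly 10 rows; each row shifts and turns the commanded pose from where the row before left it; what a row does not reach is not made up. Full scale, the value 1, is 30 mm for a shift and 0.12 rad for a turn. A row lasts 1/12 s, in which the tool goes at most 41.7 mm and 7.16 degrees, less where a joint would pass 70% of its speed; a pose out of reach is approached as far as the arm can. A call with a number of a shift or a turn outside -1 to 1 is refused whole. A call with a gripper value outside its range is refused whole. The fingers move at their own pace and stop on an object; the grip force is fixed at half the most. Time passes only in rows, so rows that do not move let the fingers close, or fill a call up. It gives the time, the measured TCP pose, the force, the opening and the grip force at its end, in the units of the state.
- bot.get_obs(): the state, without advancing time (a new reading comes with each control period).
- bot.capture(name): name is "scene" or "top"; returns the picture (400x640x3 uint8, blue, green, red); there is no depth.
- bot.camera_params(name): a dict with "fovy" (degrees; the focal length in pixels is half the picture's height over the tangent of half this angle, whatever the lens; pixels are square), "cx", "cy" (the principal point, pixels), "camera_from_world" (4x4, takes a point from world to camera coordinates). Camera axes: x right, y down, z forward; pixel columns grow to the right and rows downward; lengths in mm; the calibration is good to about 2 mm. A picture is of the moment at which its call begins. camera_params takes no time and is no camera call.
- bot.close_job(): hands the job in; it is judged then, once.
The state is a dict: "time": time; "joint_positions": joint angles; "dq": joint speeds; "tau": joint torques, N m; "tool_pos": TCP position; "tcp_rot": TCP orientation; "contact_force": force on the tool from outside, world axes, zero at the start; "moment": the same for the moment, N m; "grip_width": finger opening in mm; "finger_force": force on a finger pad.
Only numpy, scipy, OpenCV 4.12 (cv2) and the standard library are available. Lean on these libraries where they do the work, as an engineer would, in place of code of your own. Each camera call takes 0.05 s, during which the arm holds its last target. There are 200 camera calls.

### The job

Take the round clay medallion, by its orange-handled carrier, off the wooden rack, hook it over the free end of the steel rail beyond the extraction tray, and slide it along the rail, without lifting it off again, until the hook sits on the green band with some green showing on both sides; then let go of it. Now pull the self-closing gate in the extraction duct out by its upright black handle until its red pointer is level with the orange marker, and finish while still holding it there, so that I can brush the dust off the medallion. Do not shift the marker or disturb the other carriers, the jar or the brush.

Things in the scene. Friction and masses are not known exactly. Their poses are not given: they have to be found in the camera images.
- medallion_carrier: Steel carrier, 0.13 to 0.22 kg, with an ORANGE plastic grip on top and a round cream clay medallion (62 mm across, 9 mm thick) clamped below. Origin: centre of the 14 mm bar it hangs on. z up, y along that bar, x across it (to the back). The medallion's foot hangs 137 mm below the origin. Starts in one of three places on the wooden rack.
- medallion_grip (a point): Middle of the orange grip, 46 mm above the carrier's origin. The grip is 14 mm in the carrier's x, 34 mm in y, from 22 to 70 mm above the origin; best pinched from above across the 14 mm, fingertips no lower than 22 mm above the origin.
- medallion_hook (a point): Inner tip of the hook's short rear leg, 12 mm below the carrier's origin and 13 mm behind it (+x). Hook: inverted-V strip, 26 mm wide in y, 26 mm inside. The long front leg (-x) goes 46 mm down to a crosspiece under the bar (its top 43 mm below the origin), so the hook is open to the rear, between 12 and 43 mm: lift 27 mm, draw 35 mm to -x, off; reverse to hang.
- square_carrier: Same carrier, same size, with a GREY grip and a square blue and white tile; hangs on the rack. Leave alone.
- diamond_carrier: Same carrier, same size, with a GREEN grip and a terracotta diamond; hangs on the rack. Leave alone.
- rack: Fixed plywood rack, base 150 x 270 mm, origin on the table under its middle; a 14 mm steel bar along its y, axis 185 mm up, between two end posts (22 x 14 mm, 197 mm high, at y = -125 and +125 mm). Carriers hang about 75 mm apart.
- station: Fixed extraction station, origin on the table under its tray's middle, x away from the robot, y left. Slotted grey tray 200 (x) x 180 (y) x 51 mm high; over it a 14 mm steel rail along y, axis 210 mm up, held by a post at y = -125 mm, its left end free beyond the tray. Right of the tray a 63 mm duct, 80 mm high, runs along y through the gate (at y = -195 mm) and down into the bench.
- rail_mark (a point): Middle of the green band (50 mm long along y) on the rail's axis, straight over the tray's middle, 210 mm above the table; axes as the station. With the carrier hung there its origin lies on this point.
- rail_end (a point): The free left end of the rail, on its axis, 180 mm from the middle of the band; a 22 mm black ball caps it. The part from the tray's edge (90 mm from the band's middle) to the cap is free to hook onto: about 130 mm from the band's middle is good.
- gate: The sliding steel plate (upright, 4 mm thick, 68 mm high) of the blast gate with its handle. Origin: coincides with the station's origin when the gate is shut and moves with the slide along the station's -x (towards the robot). A spring shuts it: 3.2 N when shut plus 0.8 N for each 10 mm pulled (stiffness 80 N/m), friction 0.4 N; it travels 85 mm. Starts shut.
- gate_grip (a point): Middle of the round upright black handle of the gate, 22 mm diameter, from 76 to 138 mm above the table, this point 110 mm up; 50 mm in front (robot side) of the gate frame (frame 92 mm high) when shut. Can be pinched from above in any direction; keep the fingertips above 80 mm so as not to touch the marker.
- gate_pointer (a point): Tip of the small red pointer on the gate, 62 mm above the table, moves with the gate, 20 mm to the right of the handle's axis and level with it in x.
- set_mark (a point): The orange marker's edge next to the pointer's path, 62 mm above the table; axes as the station. The marker (fin 4 mm wide in x, top at 72 mm) is clamped with a brass collar somewhere along the scale bar right of the handle's path, 35 to 70 mm in front of the shut pointer. When the pointer is level with it, the two points coincide. Do not shift it.
- jar: Green glass jar with white lid, 56 mm diameter, 75 mm high, standing on the table. Leave alone.
- brush: Green-handled brush lying on the table, 170 mm long. Leave alone.
Mind the look-alikes: they are no part of the job. Leave any pink or turquoise look-alike of the medallion_carrier alone.

How it is judged:
By the outcome, as a careful person would: the job done as asked, in the order asked, and still so for the second after the job is handed in, while the arm keeps its last pose, push and grip.
It also fails if it takes over 64 s, if anything falls off the work surface, if the arm or the gripper's body presses on something with over 40 N, if the wrist force passes 120 N, or if a joint passes its speed limit or range.

## Working session

There is one attempt and no reset: what is moved stays moved. The work goes in short steps, Python scripts to look and compute and a shell command to move; the robot and the scene stay as the last step left them, time stands still between calls to the robot, and variables do not carry over. Pictures are saved under pics/ and viewed, at most 10 in all, crops included, and the job is handed in when it is done.

```bash
mkdir -p pics
cat > h.py <<'E'
import numpy as np,cv2
from plant import bot
def ray(n,u,v):
    p=bot.camera_params(n);f=200/np.tan(np.radians(p["fovy"])/2)
    T=np.array(p["camera_from_world"]);R=T[:3,:3];c=-R.T@T[:3,3]
    return c,R.T@np.array([(u-p["cx"])/f,(v-p["cy"])/f,1])
def atz(n,u,v,z):
    c,d=ray(n,u,v);return (c+d*(z-c[2])/d[2]).round(1)
def tri(a,b):
    A=[];B=[]
    for n,(u,v) in (("scene",a),("top",b)):
        c,d=ray(n,u,v);d/=np.linalg.norm(d);P=np.eye(3)-np.outer(d,d);A.append(P);B.append(P@c)
    return np.linalg.lstsq(np.vstack(A),np.hstack(B),rcond=None)[0].round(1)
def proj(n,P):
    p=bot.camera_params(n);f=200/np.tan(np.radians(p["fovy"])/2)
    q=np.array(p["camera_from_world"])@np.append(P,1);return (q[:2]/q[2]*f+[p["cx"],p["cy"]]).round(1)
E
python3 - <<'E'
from h import *
for n in("scene","top"):
    im=bot.capture(n);cv2.imwrite(f"pics/{n}0.png",im)
    p=bot.camera_params(n);print(n,p, ray(n,320,200))
print(bot.get_obs())
E
```

```text
scene {'fovy': 53.038680637137, 'cx': 326.9589637696747, 'cy': 191.70432045315954, 'camera_from_world': array([[ 6.09939914e-01,  7.92401982e-01, -8.50878533e-03,
        -3.78870528e+02],
       [ 4.20673049e-01, -3.32869151e-01, -8.43938573e-01,
        -5.40815448e+01],
       [-6.71570910e-01,  5.11172404e-01, -5.36372339e-01,
         1.58945977e+03],
       [ 0.00000000e+00,  0.00000000e+00,  0.00000000e+00,
         1.00000000e+00]])} (array([1321.27384907, -530.27229087,  803.67702459]), array([-0.6734541 ,  0.49052447, -0.55369232]))
top {'fovy': 51.78936118286338, 'cx': 323.73274296223883, 'cy': 195.92665427216494, 'camera_from_world': array([[-1.17225958e-02, -9.99872152e-01,  1.08747248e-02,
         8.42293591e+01],
       [-9.92283348e-01,  1.02897357e-02, -1.23563261e-01,
         5.43003064e+02],
       [ 1.23435565e-01, -1.22392905e-02, -9.92277109e-01,
         1.34500238e+03],
       [ 0.00000000e+00,  0.00000000e+00,  0.00000000e+00,
         1.00000000e+00]])} (array([ 373.77915551,   95.09310742, 1400.79433063]), array([ 0.11373086, -0.00307824, -0.99359734]))
{'time': 0.1, 'joint_positions': array([-1.39197679e+00,  3.42657646e-01,  1.52491671e+00, -3.10240881e-05,
        1.27540254e+00, -1.45990535e-01]), 'dq': array([ 0.00073642, -0.00302489, -0.0043533 ,  0.0009995 ,  0.00034325,
        0.00062269]), 'tau': array([ 1.78802136e-03, -4.32004774e+01, -2.44693226e+01,  7.18797790e-02,
        5.26420504e-02, -5.01650902e-05]), 'tool_pos': array([ 167.49873278, -497.20446147,  243.11372648]), 'tcp_rot': array([-3.14021882e+00, -1.72017536e-04,  3.24819006e-01]), 'contact_force': array([-0.39143256,  0.65249214,  0.50097317]), 'moment': array([-0.0214656 ,  0.04869298,  0.00079433]), 'finger_force': 0.0, 'grip_width': 92.21587896924747}
```

View pics/scene0.png

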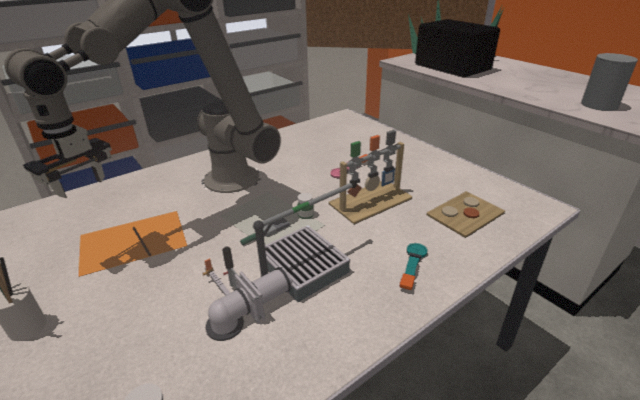

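View pics/top0.png

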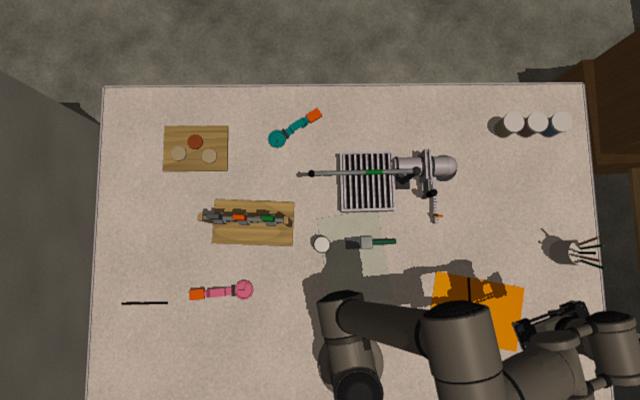

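The top view shows the orange grip at about (238,216), in the middle of the rack. The rail runs from (300,174) to (418,173) with the green band near (375,172), and the gate handle is near (432,192). I'll enlarge these areas.

Run:
```python
from h import *
def crop(n,x,y,w,h,s): 
    im=cv2.imread(f"pics/{n}0.png")[y:y+h,x:x+w]; return cv2.resize(im,None,fx=s,fy=s,interpolation=cv2.INTER_CUBIC)
a=crop("top",190,200,110,50,5); b=crop("top",290,145,110+50,60+20,5)
c=np.zeros((250+400,800,3),np.uint8)
c=np.zeros((600,800,3),np.uint8); c[:200,:440]=cv2.resize(a,(440,200)); c[200:,:]=b   # top crops: x4 ; x5
cv2.imwrite("pics/tc.png",c)
d=np.zeros((600,800,3),np.uint8)
d[:,:400]=crop("scene",320,120,100,150,4)[:, :400]; d[:,400:]=crop("scene",190,180,200,150,4)[:,:400]
cv2.imwrite("pics/sc.png",d)
```

```text
(no output)
```

View pics/tc.png

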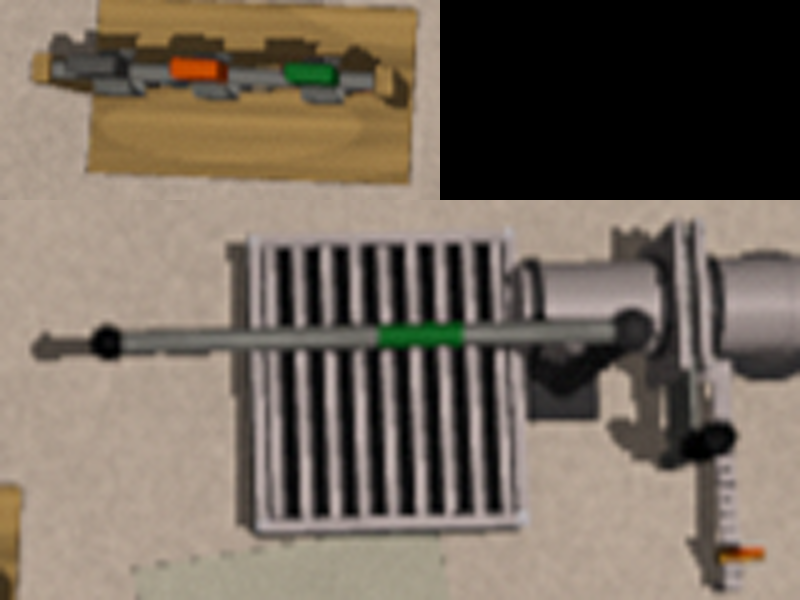

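View pics/sc.png

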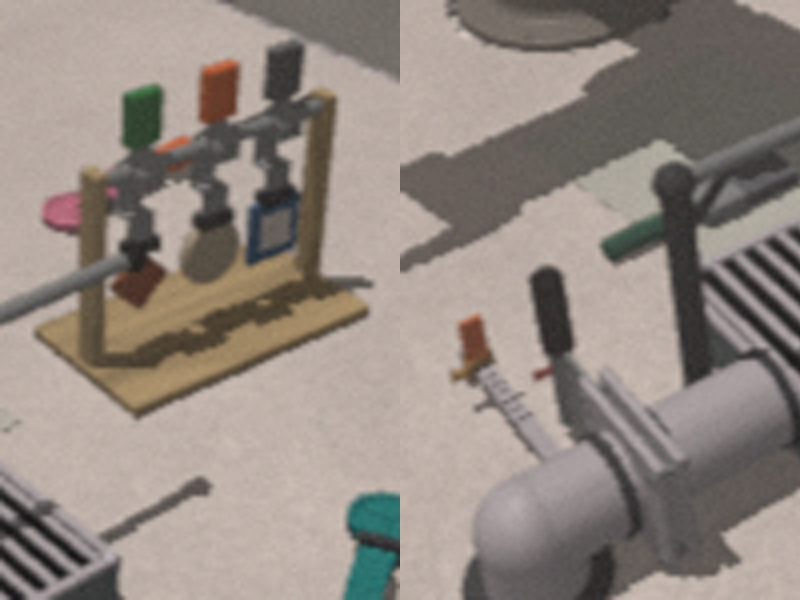

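The crops show these positions:

| Point | Top image | Scene image |
|---|---|---|
| Orange grip | (239.5,217) | (374.8,143) |
| Rail ball | (311.4,173.4) | not read |
| Green band | (374.2,172) | not read |
| Handle top | (433,192.4) | (226,248) |
| Pointer tip | not read | (225.8,273) |
| Orange fin | about (438,215) | (208,265) |

Run:
```python
from h import *
print("grip",tri((374.75,143.25),(239.5,217.25)), atz("top",239.5,217.25,231))
print("rack posts top", atz("top",200.5,217,197),atz("top",286.5,220.5,197))
b=atz("top",311.4,173.4,210);m=atz("top",374.2,172,210);p=atz("top",416.4,171,210);print("rail",b,m,p,np.linalg.norm(b-m))
print("handle",tri((226.25,248),(433,192.4)),atz("top",433,192.4,138))
print("marker",atz("top",438.4,215.7,72),atz("scene",208.2,260,72))
a=np.arctan2(*(b-p)[:2]);R=lambda x,y:np.array([m[0]+x*np.cos(-a)-y*np.sin(-a),m[1]+x*np.sin(-a)+y*np.cos(-a)])
print("yaw",-a,"gate station-coords guess", R(0,-195))
print("pointer scene at z62",atz("scene",225.75,273.25,62))
```

```text
grip [462.  322.  228.2] [460.8 320.3 231. ]
rack posts top [465.3 440.4 197. ] [452.3 189.8 197. ]
rail [588.8 115.8 210. ] [591.2 -68.7 210. ] [ 593.  -193.1  210. ] 184.51560909581607
handle [ 538.7 -259.5  136.8] [ 538.4 -259.5  138. ]
marker [ 470.6 -292.2   72. ] [ 478.4 -293.1   72. ]
yaw 0.013595795444790214 gate station-coords guess [ 593.85109844 -263.68197783]
pointer scene at z62 [ 543.8 -274.6   62. ]
```

```bash
python3 -m pendant '[[[0.75,0.8,0.3],[0,0,0.9],1],[[0.75,0.8,0.3],[0,0,0.9],1],[[0.75,0.8,0.3],[0,0,0.9],1],[[0.75,0.8,0.3],[0,0,0.9],1],[[0.75,0.8,0.3],[0,0,0.9],1],[[0.75,0.8,0.3],[0,0,0.9],1],[[0.75,0.8,0.3],[0,0,0.9],1],[[0.75,0.8,0.3],[0,0,0.9],1],[[0.75,0.8,0.3],[0,0,0.9],1],[[0.75,0.8,0.3],[0,0,0.9],1]]'
python3 -m pendant '[[[0.2,0.9,0],[0,0,0.1],1],[[0.2,0.9,0],[0,0,0.1],1],[[0.2,0.9,0],[0,0,0.1],1],[[0.2,0.9,0],[0,0,0.1],1],[[0.2,0.9,0],[0,0,0.1],1],[[0.2,0.9,0],[0,0,0.1],1],[[0.2,0.9,0],[0,0,0.1],1],[[0.2,0.9,0],[0,0,0.1],1],[[0.2,0.9,0],[0,0,0.1],1],[[0.2,0.9,0],[0,0,0.1],1]]'
```

```text
time: 0.93
tool_pos: [393.3, -256.1, 334.0]
tcp_rot: [-3.141, -0.0, 1.41]
contact_force: [1.0, -1.3, -1.0]
grip_width: 91.6
finger_force: 0.0
time: 1.77
tool_pos: [452.4, 13.9, 333.5]
tcp_rot: [-3.141, 0.0, 1.525]
contact_force: [0.3, -0.7, 0.6]
grip_width: 91.9
finger_force: 0.0
```

```bash
python3 -m pendant '[[[0.03,1,0],[0,0,0],1],[[0.03,1,0],[0,0,0],1],[[0.03,1,0],[0,0,0],1],[[0.03,1,0],[0,0,0],1],[[0.03,1,0],[0,0,0],1],[[0.03,1,0],[0,0,0],1],[[0.03,1,0],[0,0,0],1],[[0.03,1,-0.4],[0,0,0],1],[[0.03,1,-0.5],[0,0,0],1],[[0.03,1,-0.5],[0,0,0],1]]'
python3 -m pendant '[[[0,0.23,0],[0,0,0],1],[[0,0,0],[0,0,0],0.4],[[0,0,0],[0,0,0],0.4],[[0,0,0],[0,0,0],0.2],[[0,0,0],[0,0,0],0],[[0,0,0],[0,0,0],0],[[0,0,0],[0,0,0],0],[[0,0,0],[0,0,0],0],[[0,0,0],[0,0,0],0],[[0,0,0],[0,0,0],0]]'
python3 - <<'E'
from h import *
o=bot.get_obs();t=o["tool_pos"];print(t)
s=bot.capture("scene");p=bot.capture("top")
print(proj("scene",t+[0,0,-17]),proj("top",t+[0,0,-17]))
c=np.hstack([cv2.resize(s[80:230,320:420],(400,600),interpolation=2),cv2.resize(p[150:300,190:290],(400,600),interpolation=2)])
cv2.imwrite("pics/g1.png",c)
E
```

```text
time: 2.6
tool_pos: [461.3, 314.0, 291.1]
tcp_rot: [3.141, -0.0, 1.525]
contact_force: [0.9, -0.0, -0.4]
grip_width: 92.0
finger_force: 0.0
time: 3.43
tool_pos: [461.6, 319.2, 291.8]
tcp_rot: [3.141, -0.0, 1.525]
contact_force: [-0.1, -0.5, -0.1]
grip_width: 45.8
finger_force: 0.0
[461.6144192  319.18247306 291.82478923]
[374.4 130.4] [236.8 215.8]
```

View pics/g1.png

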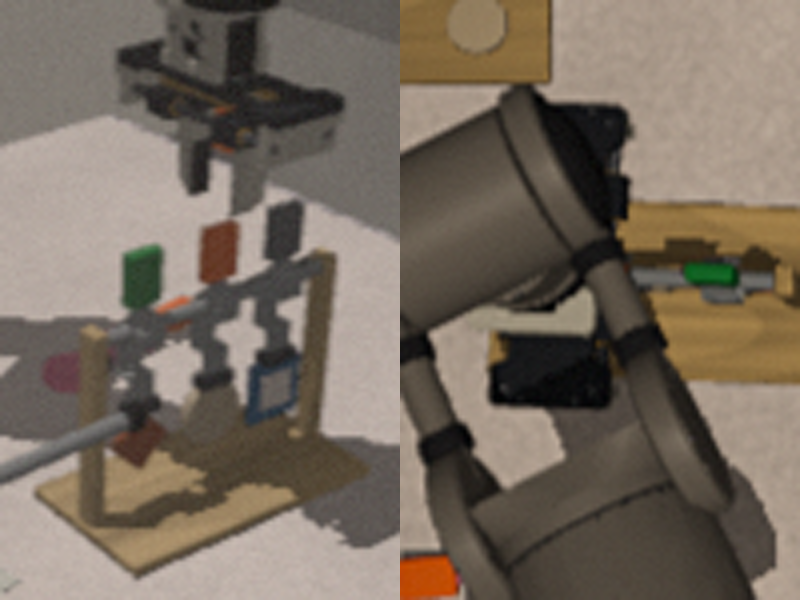

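The scene crop shows the fingers straddling the orange grip, centred near (375,140). Next I go down and close.

```bash
python3 -m pendant '[[[0,0.05,-0.5],[0,0,0],0],[[0,0,-0.5],[0,0,0],0],[[0,0,-0.5],[0,0,0],0],[[0,0,-0.5],[0,0,0],0],[[0,0,0],[0,0,0],0],[[0,0,0],[0,0,0],-1],[[0,0,0],[0,0,0],-1],[[0,0,0],[0,0,0],-1],[[0,0,0],[0,0,0],-1],[[0,0,0],[0,0,0],-1]]'
python3 -m pendant '[[[0,0,0],[0,0,0],-1],[[0,0,0],[0,0,0],-1],[[0,0,0],[0,0,0],-1],[[0,0,0],[0,0,0],-1],[[0,0,0],[0,0,0],-1],[[0,0,0],[0,0,0],-1],[[0,0,0],[0,0,0],-1],[[0,0,0],[0,0,0],-1],[[0,0,0],[0,0,0],-1],[[0,0,0],[0,0,0],-1]]'
```

```text
time: 4.37
tool_pos: [461.8, 321.0, 232.5]
tcp_rot: [3.14, -0.001, 1.525]
contact_force: [0.5, 0.4, -0.6]
grip_width: 17.2
finger_force: 0.0
time: 5.2
tool_pos: [461.9, 320.9, 232.3]
tcp_rot: [3.14, -0.001, 1.525]
contact_force: [0.8, -0.1, 4.9]
grip_width: 13.6
finger_force: 30.0
```

```bash
python3 -m pendant '[[[0,0,0.3],[0,0,0],-1],[[0,0,0.3],[0,0,0],-1],[[0,0,0.3],[0,0,0],-1],[[0,0,0],[0,0,0],-1],[[-0.3,0.015,0],[0,0,0],-1],[[-0.3,0.015,0],[0,0,0],-1],[[-0.3,0.015,0],[0,0,0],-1],[[-0.3,0.015,0],[0,0,0],-1],[[-0.3,0.015,0],[0,0,0],-1],[[-0.3,0.015,0],[0,0,0],-1]]'
python3 - <<'E'
from h import *
s=bot.capture("scene");cv2.imwrite("pics/g2.png",cv2.resize(s[80:230,320:420],(400,600),interpolation=2))
E
```

```text
time: 6.03
tool_pos: [406.3, 323.6, 258.7]
tcp_rot: [-3.141, 0.0, 1.525]
contact_force: [-0.2, 0.2, -0.7]
grip_width: 13.8
finger_force: 30.0
```

View pics/g2.png

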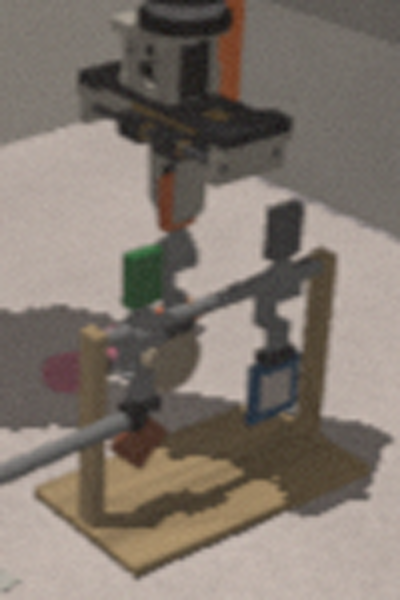

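The crop shows the medallion carrier held and clear of the bar, with the green and grey carriers still hanging. Now I carry it to the rail.

```bash
python3 -m pendant '[[[0,-0.3,0.3],[0,0,0.05],-1],[[0,-0.6,0.3],[0,0,0.05],-1],[[0,-0.7,0.3],[0,0,0.05],-1],[[0,-0.7,0.3],[0,0,0.05],-1],[[0,-0.7,0.3],[0,0,0.05],-1],[[0,-0.8,0.3],[0,0,0.05],-1],[[0,-0.8,0.3],[0,0,0.05],-1],[[0,-0.8,0],[0,0,0.05],-1],[[0,-0.8,0],[0,0,0.05],-1],[[0,-0.6,0],[0,0,0.05],-1]]'
python3 -m pendant '[[[0.3,-0.2,0],[0,0,0],-1],[[0.5,-0.2,0],[0,0,0],-1],[[0.5,-0.2,-0.1],[0,0,0],-1],[[0.5,-0.2,-0.2],[0,0,0],-1],[[0.5,-0.2,-0.2],[0,0,0],-1],[[0.5,-0.2,-0.2],[0,0,0],-1],[[0.5,-0.2,-0.2],[0,0,0],-1],[[0.4,-0.2,-0.2],[0,0,0],-1],[[0.3,-0.1,-0.1],[0,0,0],-1],[[0,0,0],[0,0,0],-1]]'
python3 - <<'E'
from h import *
o=bot.get_obs();t=o["tool_pos"];print(t,o["tcp_rot"])
g=t+[0,0,-47.3];s=bot.capture("scene")
for q in ([0,0,0],[13,0,-12],[0,0,-43]):print(proj("scene",g+q))
print("rail end",proj("scene",[588.8,113,210]),proj("scene",[589.5,61,210]))
cv2.imwrite("pics/g3.png",cv2.resize(s[90:290,230:430],(600,600),interpolation=2))
E
```

```text
time: 6.92
tool_pos: [407.6, 117.3, 322.7]
tcp_rot: [3.14, 0.001, 1.584]
contact_force: [0.0, -1.1, -2.0]
grip_width: 13.9
finger_force: 30.0
time: 7.75
tool_pos: [528.8, 67.8, 284.7]
tcp_rot: [-3.141, 0.0, 1.584]
contact_force: [-0.4, -0.7, -2.5]
grip_width: 14.0
finger_force: 30.0
[528.8308509   67.78967093 284.69267004] [-3.14057708e+00  1.26401995e-04  1.58375146e+00]
[325.3 172.6]
[328.2 178. ]
[325.5 185.4]
rail end [350.9 184.2] [336.8 190.4]
```

View pics/g3.png

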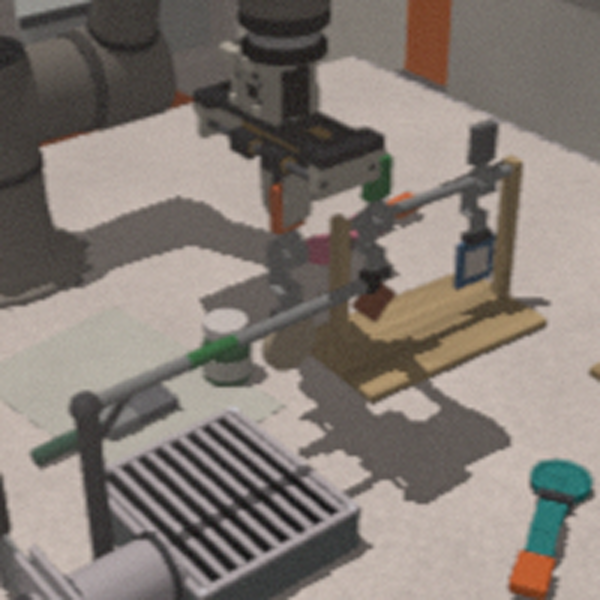

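The crop shows the hook at about (285,245), where I predicted it, just behind the rail's free part. The ball is at crop (372,285) and the band at crop (213,350). Next I move in and lower.

```bash
python3 - <<'E'
from h import *
print("band",tri((301,206.7),(374.2,172)),"ball",tri((354,185),(311.4,173.4)))
E
python3 -m pendant '[[[0.29,-0.03,0],[0,0,0],-1],[[0.29,-0.03,0],[0,0,0],-1],[[0.29,-0.03,0],[0,0,0],-1],[[0.29,-0.03,0],[0,0,0],-1],[[0.29,-0.03,0],[0,0,0],-1],[[0.29,-0.03,0],[0,0,0],-1],[[0.29,0,0],[0,0,0],-1],[[0,0,0],[0,0,0],-1],[[0,0,0],[0,0,0],-1],[[0,0,0],[0,0,0],-1]]'
python3 -m pendant '[[[0,0,-0.15],[0,0,0],-1],[[0,0,-0.15],[0,0,0],-1],[[0,0,-0.15],[0,0,0],-1],[[0,0,-0.15],[0,0,0],-1],[[0,0,-0.1],[0,0,0],-1],[[0,0,-0.1],[0,0,0],-1],[[0,0,-0.05],[0,0,0],-1],[[0,0,0],[0,0,0],-1],[[0,0,0],[0,0,0],-1],[[0,0,0],[0,0,0],-1]]'
```

```text
band [592.9 -65.7 210.9] ball [591.5 118.3 206.3]
time: 8.63
tool_pos: [588.3, 63.2, 285.6]
tcp_rot: [-3.141, -0.0, 1.585]
contact_force: [0.4, 0.1, -1.3]
grip_width: 14.2
finger_force: 30.0
time: 9.47
tool_pos: [588.6, 63.1, 260.4]
tcp_rot: [3.141, 0.0, 1.585]
contact_force: [2.3, -0.2, -1.3]
grip_width: 14.0
finger_force: 30.0
```

```bash
python3 -m pendant '[[[0.07,0,0],[0,0,0],-1],[[0,0,-0.05],[0,0,0],-1],[[0,0,-0.03],[0,0,0],-1],[[0,0,-0.03],[0,0,0],-1],[[0,0,0],[0,0,0],-1],[[0,0,0],[0,0,0],-1],[[0,0,0],[0,0,0],-1],[[0,0,0],[0,0,0],-1],[[0,0,0],[0,0,0],-1],[[0,0,0],[0,0,0],-1]]'
python3 - <<'E'
from h import *
s=bot.capture("scene")
cv2.imwrite("pics/g4.png",cv2.resize(s[120:240,280:400],(600,600),interpolation=2))
E
```

```text
time: 10.3
tool_pos: [591.2, 63.1, 257.6]
tcp_rot: [3.139, 0.0, 1.585]
contact_force: [5.0, 0.5, 5.1]
grip_width: 13.8
finger_force: 30.0
```

View pics/g4.png

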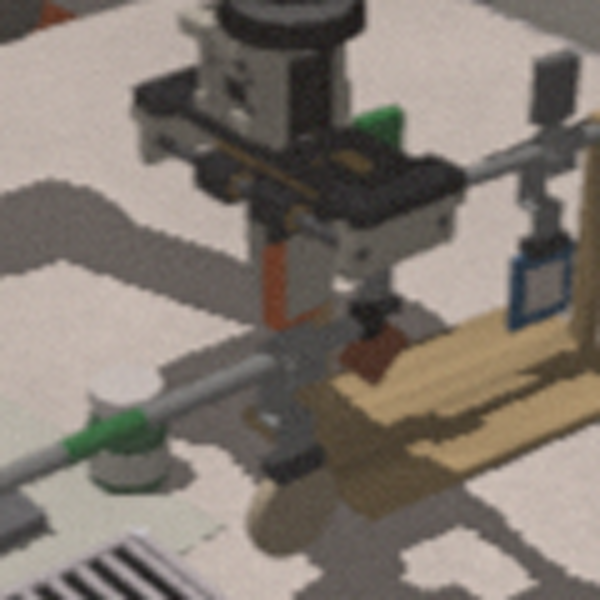

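The crop shows the hook seated on the free part of the rail, left of the tray. Next is the slide of 130 mm along −y.

```bash
python3 -m pendant '[[[0.04,0,0.02],[0,0,0],-1],[[0.01,-0.2,0],[0,0,0],-1],[[0.01,-0.3,0],[0,0,0],-1],[[0.01,-0.3,0],[0,0,0],-1],[[0.01,-0.3,0],[0,0,0],-1],[[0.01,-0.3,0],[0,0,0],-1],[[0.01,-0.3,0],[0,0,0],-1],[[0.01,-0.2,0],[0,0,0],-1],[[0,0,0],[0,0,0],-1],[[0,0,0],[0,0,0],-1]]'
```

```text
time: 11.18
tool_pos: [592.7, 5.7, 257.3]
tcp_rot: [-3.139, -0.001, 1.584]
contact_force: [-1.3, 0.4, 5.8]
grip_width: 13.8
finger_force: 30.0
```

```bash
python3 -m pendant '[[[0,-0.2,0],[0,0,0],-1],[[0.01,-0.3,0],[0,0,0],-1],[[0,-0.3,0],[0,0,0],-1],[[0.01,-0.3,0],[0,0,0],-1],[[0,-0.3,0],[0,0,0],-1],[[0.01,-0.3,0],[0,0,0],-1],[[0,-0.3,0],[0,0,0],-1],[[0.01,-0.3,0],[0,0,0],-1],[[0,-0.12,0],[0,0,0],-1],[[0,0,0],[0,0,0],-1]]'
python3 - <<'E'
from h import *
s=bot.capture("scene")
cv2.imwrite("pics/g5.png",cv2.resize(s[140:260,230:350],(600,600),interpolation=2))
E
```

```text
time: 12.02
tool_pos: [593.8, -66.4, 257.3]
tcp_rot: [-3.138, -0.002, 1.584]
contact_force: [-2.1, 3.2, 5.7]
grip_width: 13.6
finger_force: 30.0
```

View pics/g5.png

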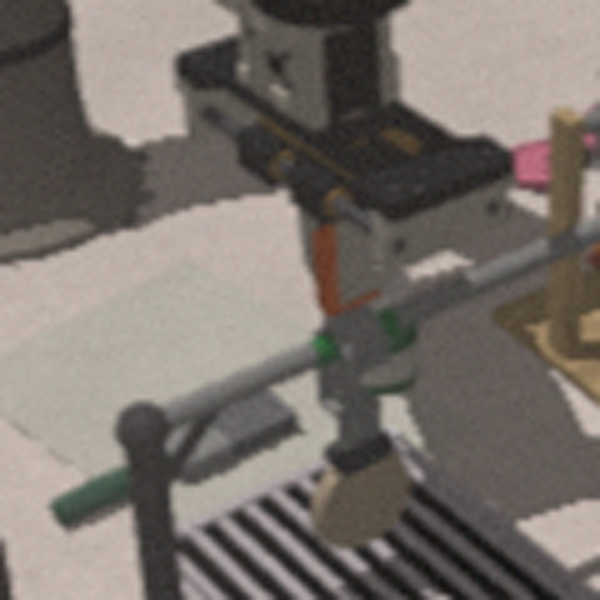

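The crop shows green on both sides of the hook, at (325,347) and (400,330), so it's close to centred. I release and rise.

```bash
python3 -m pendant '[[[0,0.04,0.01],[0,0,0],-1],[[0,0,0],[0,0,0],-1],[[0,0,0],[0,0,0],-0.6],[[0,0,0],[0,0,0],-0.3],[[0,0,0],[0,0,0],0],[[0,0,0],[0,0,0],0],[[0,0,0],[0,0,0],0],[[0,0,0],[0,0,0],0],[[0,0,0],[0,0,0],0],[[0,0,0],[0,0,0],0]]'
python3 -m pendant '[[[0,0,0.3],[0,0,0],0],[[0,0,0.4],[0,0,0],0],[[0,0,0.5],[0,0,0],0],[[0,0,0.5],[0,0,0],0],[[0,0,0.5],[0,0,0],0],[[0,0,0],[0,0,0],0],[[0,0,0],[0,0,0],0],[[0,0,0],[0,0,0],0],[[0,0,0],[0,0,0],0],[[0,0,0],[0,0,0],0]]'
```

```text
time: 12.9
tool_pos: [595.1, -65.2, 257.8]
tcp_rot: [3.142, -0.0, 1.585]
contact_force: [0.0, 0.2, -0.2]
grip_width: 45.6
finger_force: 0.0
time: 13.73
tool_pos: [594.7, -65.2, 322.8]
tcp_rot: [-3.14, -0.0, 1.585]
contact_force: [0.3, -0.9, 0.2]
grip_width: 45.8
finger_force: 0.0
```

```bash
python3 -m pendant '[[[-0.1,-0.4,0],[0,0,-0.25],0],[[-0.2,-0.7,0],[0,0,-0.25],0],[[-0.2,-0.7,0],[0,0,-0.25],0],[[-0.2,-0.7,0],[0,0,-0.25],0],[[-0.2,-0.7,0],[0,0,-0.25],0],[[-0.2,-0.7,0],[0,0,-0.25],0],[[-0.2,-0.7,0],[0,0,-0.25],0],[[-0.2,-0.7,0],[0,0,-0.25],0],[[-0.2,-0.7,0],[0,0,-0.25],0],[[-0.17,-0.48,0],[0,0,-0.25],0]]'
python3 -m pendant '[[[0,0,-0.5],[0,0,0],0],[[0,0,-1],[0,0,0],0],[[0,0,-1],[0,0,0],0],[[0,0,-1],[0,0,0],0],[[0,0,-1],[0,0,0],0],[[0,0,-0.4],[0,0,0],0],[[0,0,0],[0,0,0],0],[[0,0,0],[0,0,0],0],[[0,0,0],[0,0,0],0],[[0,0,0],[0,0,0],0]]'
python3 - <<'E'
from h import *
t=bot.get_obs()["tool_pos"];print(t)
s=bot.capture("scene")
print(proj("scene",t+[0,0,-17]), proj("scene",[538.5,-259.5,138]))
cv2.imwrite("pics/g6.png",cv2.resize(s[180:330,180:330],(600,600),interpolation=2))
E
```

```text
time: 14.57
tool_pos: [537.8, -262.3, 323.3]
tcp_rot: [-3.141, 0.001, 1.28]
contact_force: [-0.2, -0.5, -0.6]
grip_width: 45.8
finger_force: 0.0
time: 15.4
tool_pos: [539.6, -260.4, 178.5]
tcp_rot: [3.139, 0.001, 1.284]
contact_force: [-0.1, 0.1, -0.3]
grip_width: 46.0
finger_force: 0.0
[ 539.56948482 -260.38181344  178.53210494]
[224.5 240.7] [226.  247.6]
```

View pics/g6.png

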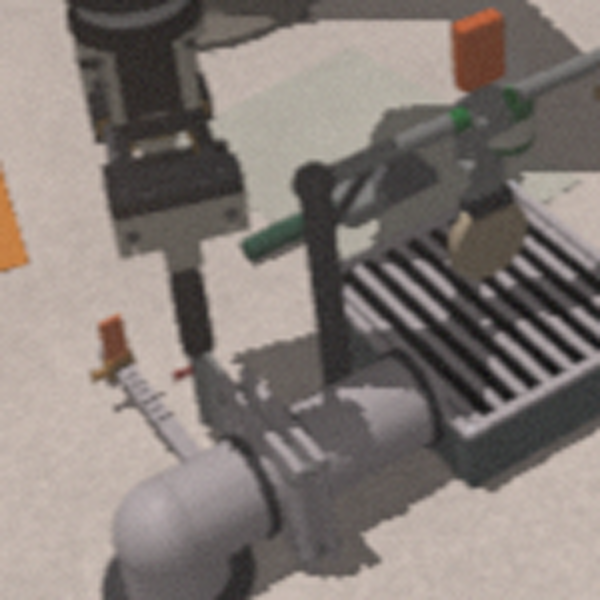

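The crop shows the fingers in line over the handle at (190,300), well clear of the post. The medallion hangs at (487,235) with green on both sides. That was my tenth picture, so from here I measure marker and pointer with colour code.

```bash
python3 -m pendant '[[[-0.04,0.03,-0.5],[0,0,0],0],[[0,0,-0.5],[0,0,0],0],[[0,0,-0.5],[0,0,0],0],[[0,0,-0.4],[0,0,0],0],[[0,0,-0.3],[0,0,0],0],[[0,0,0],[0,0,0],-1],[[0,0,0],[0,0,0],-1],[[0,0,0],[0,0,0],-1],[[0,0,0],[0,0,0],-1],[[0,0,0],[0,0,0],-1]]'
cat > seg.py <<'E'
from h import *
def blobs(n,im,box):
    x0,y0,x1,y1=box;c=im[y0:y1,x0:x1];h=cv2.cvtColor(c,cv2.COLOR_BGR2HSV)
    for nm,lo,hi in (("orange",6,16),("red",-5,5)):
        H=h[...,0].astype(int);H=np.where(H>90,H-180,H)
        m=((H>=lo)&(H<=hi)&(h[...,1]>120)&(h[...,2]>60)).astype(np.uint8)
        k,l,st,ce=cv2.connectedComponentsWithStats(m,connectivity=8)
        for i in range(1,k):
            if st[i,4]>=2: print(n,nm,"bbox",st[i,0]+x0,st[i,1]+y0,st[i,2:4],"area",st[i,4],"c",(ce[i]+[x0,y0]).round(1))
E
python3 - <<'E'
from seg import *
b={"scene":(185,235,250,300),"top":(420,180,455,230)}
for n in b: print("-- start pics");blobs(n,cv2.imread(f"pics/{n}0.png"),b[n])
for n in b: print("-- now");blobs(n,np.median([bot.capture(n) for _ in range(3)],0).astype(np.uint8),b[n])
im=cv2.imread("pics/top0.png");print(im[211:221,430:446,2].astype(int)-im[211:221,430:446,0])
im=cv2.imread("pics/scene0.png");print(im[255:277,202:232,2].astype(int)-im[255:277,202:232,0])
E
```

```text
time: 16.28
tool_pos: [539.1, -259.9, 112.1]
tcp_rot: [3.137, 0.002, 1.285]
contact_force: [3.6, -4.0, 0.1]
grip_width: 21.5
finger_force: 30.0
-- start pics
scene orange bbox 185 241 [2 5] area 7 c [185.3 243.4]
scene orange bbox 205 259 [ 7 12] area 44 c [207.8 264.3]
-- start pics
top orange bbox 435 214 [8 3] area 18 c [438.9 215.2]
-- now
scene orange bbox 185 241 [2 5] area 7 c [185.3 243.4]
scene orange bbox 205 259 [ 7 12] area 46 c [208.  264.6]
-- now
[[ 15  15  17  24  18  14  15  18  29  31  32  32  33  32  34  33]
 [ 14  16  17  25  18  14  15  18  28  30  28  30  30  33  31  33]
 [ 14  16  17  19  11  11   5  11  24  30  28  28  29  30  31  33]
 [ 16  14  18  19  21  25  28  40  72  90  90  92  77  40  31  32]
 [ 15  16  21  28  54  61  71  94 136 156 158 162 116  45  32  32]
 [ 15  16  18  35 107 107 101 113 132 138 119 109  83  39  30  32]
 [ 16  15  18  30  73  61  53  54  68  67  49  43  42  34  31  31]
 [ 19  15  14  18  14  15  16  15  24  30  29  28  30  31  31  30]
 [ 22  18  15  15  12  11  14  10  24  29  31  32  31  31  32  33]
 [ 24  16  18  15  13  14  14  
[... 1427 characters left out ...]
2 22 22 22 23
  16 11  5  5  3  5]
 [23 23 20 28 59 68 55 42 34 31 27 26 22 25 24 23 22 21 21 20 21 22 21 21
  22 12  4  4  4  2]
 [20 20 20 31 54 52 39 35 23 14 10 15 19 22 20 22 22 21 23 24 22 22 19 24
  34 34 10  5  7  7]
 [25 36 50 58 59 43 30 20  8  8  9 11 16 22 21 21 22 23 20 21 23 34 46 41
  42 44 14  5  5  3]
 [31 53 63 59 48 39 25 10  8  9  8  6 13 18 23 22 22 21 23 23 24 38 49 44
  38 32 16  7  4  6]
 [28 41 43 36 31 29 27 16  8  7  7  9  7 11 17 22 22 21 20 19 21 28 37 33
  27 19 10  4  4  5]
 [26 31 28 20 16 17 19 10  9  8 10  8  8  9 14 19 21 21 23 22 22 22 25 21
  23 19  9  4  8  2]
 [22 23 21 22 20 13 16 17 14  9  6  6  6 10  9 12 21 24 20 22 20 20 22 23
  25 22 14  6  4  6]]
```

Run:
```python
from h import *
ux=np.array([1,.0136,0]);P=np.array([539,-279.5,62.])
print("pointer pred",proj("scene",P),"seen ~222.6,272.7")
for d in (60,64,68):
    M=P-d*ux
    print(d,"scene fin corner z72",proj("scene",M+[2,0,10]),"z62",proj("scene",M+[2,0,0]),"far corner -x",proj("scene",M+[-2,0,10]),"right side y-12",proj("scene",M+[2,-12,10]),"| top",proj("top",M+[0,0,10]),proj("top",M+[0,-12,10]))
print(tri((207.3,259.6),(440,214.9)))
```

```text
pointer pred [223.2 273. ] seen ~222.6,272.7
60 scene fin corner z72 [213.1 258.5] z62 [213.6 261.3] far corner -x [212.4 257.7] right side y-12 [208.9 260.4] | top [434.6 213.2] [438.3 213.1]
64 scene fin corner z72 [212.4 257.7] z62 [213.  260.5] far corner -x [211.8 257. ] right side y-12 [208.2 259.6] | top [434.7 214.4] [438.4 214.4]
68 scene fin corner z72 [211.8 257. ] z62 [212.4 259.7] far corner -x [211.2 256.2] right side y-12 [207.6 258.8] | top [434.8 215.6] [438.5 215.6]
[ 474.  -295.8   71.9]
```

```bash
python3 -m pendant '[[[-0.15,0,0],[0,0,0],-1],[[-0.25,-0.003,0],[0,0,0],-1],[[-0.25,-0.003,0],[0,0,0],-1],[[-0.25,-0.003,0],[0,0,0],-1],[[-0.25,-0.003,0],[0,0,0],-1],[[-0.25,-0.003,0],[0,0,0],-1],[[-0.25,-0.003,0],[0,0,0],-1],[[-0.2,-0.003,0],[0,0,0],-1],[[-0.1,0,0],[0,0,0],-1],[[0,0,0],[0,0,0],-1]]'
python3 - <<'E'
from seg import *
t=bot.get_obs();print(t["tool_pos"],t["contact_force"])
for n in("scene","top"):
    im=np.mean([bot.capture(n) for _ in range(4)],0).astype(np.uint8);cv2.imwrite(f"pics/p_{n}.png",im)
    y,x=((252,200),(208,428))[n=="top"]
    c=im[y:y+(22 if n=="scene" else 14),x:x+24].astype(int);
    print(n,y,x);print(c[...,2]-c[...,0])
    if n=="scene":print(c[...,2]-c[...,1])
M=np.array([t["tool_pos"][0],-280.3,62]);print(proj("scene",M),proj("top",M))
E
```

```text
time: 17.42
tool_pos: [480.9, -260.8, 112.1]
tcp_rot: [3.136, 0.002, 1.284]
contact_force: [7.4, -4.2, -3.5]
grip_width: 21.5
finger_force: 30.0
[ 480.91532275 -260.81162709  112.12693243] [ 7.35861611 -4.18300648 -3.48805649]
scene 252 200
[[22 22 22 21 15 14 14 16 18 17 17 21 21 20 18 14 13 13 12 13 10  9 10 16]
 [22 22 22 22 19 18 19 20 21 21 21 22 22 21 18 14 11 10  9  6  7  8 10 16]
 [21 22 22 22 22 21 21 21 22 22 20 22 22 21 19 13  8  8  8  8  8  7 10 18]
 [22 20 22 22 22 21 22 23 20 22 22 21 21 22 20 15 10  6  8  7  7  7 12 17]
 [22 22 21 22 22 22 22 21 22 21 22 20 22 22 22 18 11 10  7  8  6  7 11 18]
 [22 22 22 22 21 21 21 21 22 24 23 21 21 22 22 21 15 10  6  7  5  5  7 12]
 [21 22 23 23 23 21 22 25 44 60 38 21 21 21 22 21 18 12  5  5  5  4  5  6]
 [23 21 21 22 22 25 43 70 83 79 39 22 21 23 23 34 51 37  9  6  5  4  7  5]
 [21 22 24 22 42 71 83 80 73 66 43 26 23 34 48 56 55 36 12  5  4  5  5  6]
 [22 22 22 22 39 70 73 63 58 55 46 29 25 37 51 44 35 22 10  5  5  5  5  4]
 [22 22 21 22 35 55 59 56 56 57 49 28 23 28 36 26 21 18 10  6  5  7  6  5]
 [20 23 22 23 34 51 55 56 57 57 51
[... 2833 characters left out ...]
1  1 -1 -1 -1  4  6  6  7  8  9 13 14 14 11  8  8  7  9  7 11 10 10  9]
 [-3 -2 -1  3  6  8  9  7  8  8 12 17 17 16 14  9 10  9  8  9  9 10 11 11]
 [ 0 -2  0  4  7  8  9  9  7  9 13 18 20 18 16 14  9  7  9  8  8  9 10  9]
 [ 0 -2  3  7  9 10  9  8  8 11 18 19 19 18 19 16 12  9  7 10  9  7  8  6]
 [-2  0  6  8 10  6  7  8  9 15 19 20 19 19 19 19 13  9  8  8  8  8  7  5]
 [ 0  5  7  9  9  8  9  9 13 20 23 21 20 20 22 22 13  8  8  9  9  7  8  9]
 [ 4  8  9  8  8  9  7  9 15 22 23 21 21 21 20 20  9  4  6  8  9  8  8  6]
 [ 6  9  9  8  8  9  9 12 19 23 22 22 22 21 21 17  8  2  2  3  5  7  8  9]
 [ 8  8  8  8  7  9 11 17 22 23 22 23 22 22 22 19 16 13  5  2  8 18 21 22]]
[213.6 261.3] [433.8 212.8]
```

```bash
cat > fit.py <<'E'
from h import *
from scipy.optimize import minimize
S=8
def cover(n,pts,box,sig):
    x0,y0,w,h=box;q=np.array([proj_(n,p) for p in pts]);q=(q-[x0,y0]+.5)*S-.5
    m=np.zeros((h*S,w*S),np.uint8);hull=cv2.convexHull(q.astype(np.float32))
    cv2.fillPoly(m,[np.round(hull*16).astype(np.int32)],255,shift=4)
    m=cv2.GaussianBlur(m.astype(np.float32)/255,(0,0),sig*S);return cv2.resize(m,(w,h),interpolation=cv2.INTER_AREA)
PR={}
def proj_(n,P):
    if n not in PR: p=bot.camera_params(n);PR[n]=(np.array(p["camera_from_world"]),200/np.tan(np.radians(p["fovy"])/2),np.array([p["cx"],p["cy"]]))
    T,f,c=PR[n];q=T@np.append(P,1);return q[:2]/q[2]*f+c
def fin(p):
    x,y,w=p;B=[(x+a,y-b) for a in(-2,2) for b in(0,w)]
    f=lambda z:[(u,v,z) for u,v in B]
    return [f(72),f(72)+f(50)]       # top, whole
def cyl(p):
    c=[(p[0]+11*np.cos(t),p[1]+11*np.sin(t)) for t in np.linspace(0,6.28,40)]
    return [[(u,v,z) for u,v in c for z in (76,138)]]
def fit(n,img,model,p0,box,sig=.5):
    x0,y0,w,h=box;c=img[y0:y0+h,x0:x0+w].astype(float)
    def cost(p):
        A=[cover(n,m,box,sig).ravel() for m in model(p)];A=np.stack([np.ones(w*h)]+A,1)
        s,*_=np.linalg.lstsq(A,c.ravel(),rcond=None);return ((A@s-c.ravel())**2).mean()
    st=np.vstack([p0]+[np.array(p0)+4*e for e in np.eye(len(p0))])
    r=minimize(cost,p0,method="Nelder-Mead",options=dict(initial_simplex=st,xatol=.05,fatol=1e-4));return r.x.round(2),round(r.fun,1),round(c.var(),1)
E
python3 - <<'E'
from fit import *
i=lambda f:cv2.imread(f"pics/{f}.png").astype(float)
rg=lambda a:a[...,2]-a[...,0]
for s in(.35,.55):
    print("fin top",fit("top",rg(i("top0")),fin,(474,-287,12),(438,210,8,10),s))
    print("fin scene",fit("scene",rg(i("p_scene")),fin,(475,-287,12),(200,252,13,15),s),fit("scene",rg(i("scene0")),fin,(475,-287,12),(200,252,13,15),s))
    print("cyl top",fit("top",i("top0")[...,1],cyl,(539,-260),(428,187,10,8),s))
    print("cyl scene",fit("scene",i("scene0")[...,1],cyl,(539,-260),(219,243,14,18),s))
E
```

```text
fin top (array([ 473.57, -289.51,   16.16]), np.float64(58.2), np.float64(1245.2))
fin scene (array([ 474.68, -287.73,   14.61]), np.float64(17.9), np.float64(271.8)) (array([ 474.88, -287.73,   14.81]), np.float64(16.1), np.float64(250.3))
cyl top (array([ 539.99, -259.22]), np.float64(419.9), np.float64(2779.7))
cyl scene (array([ 543.89, -262.43]), np.float64(119.0), np.float64(3171.0))
fin top (array([ 472.86, -288.8 ,   16.48]), np.float64(30.5), np.float64(1245.2))
fin scene (array([ 475.09, -287.93,   14.67]), np.float64(14.1), np.float64(271.8)) (array([ 474.9 , -287.75,   14.89]), np.float64(13.3), np.float64(250.3))
cyl top (array([ 539.96, -259.25]), np.float64(405.8), np.float64(2779.7))
cyl scene (array([ 543.89, -262.43]), np.float64(93.8), np.float64(3171.0))
```

Run:
```python
from fit import *
i=lambda f:cv2.imread(f"pics/{f}.png").astype(float)
rg=lambda a:a[...,2]-a[...,1]
def ptr(h):
    return lambda p:[[(p[0]+a,y,62+c) for y in (p[1],p[1]+16) for a in(-h,h) for c in (-h,h)]]
def cone(p): return [[(p[0],p[1],62)]+[(p[0]+a,p[1]+14,62+c) for a in(-3,3) for c in (-3,3)]]
for nm,m in (("box1.5",ptr(1.5)),("box2.5",ptr(2.5)),("cone",cone)):
    print(nm,fit("scene",rg(i("p_scene")),m,(481,-281),(212,256,5,10),.5),fit("scene",rg(i("scene0")),m,(540,-280),(221,268,5,9),.5))
```

```text
box1.5 (array([ 479.52, -281.15]), np.float64(4.8), np.float64(124.3)) (array([ 540.13, -280.48]), np.float64(7.6), np.float64(75.8))
box2.5 (array([ 479.86, -281.04]), np.float64(9.3), np.float64(124.3)) (array([ 540.49, -280.26]), np.float64(7.9), np.float64(75.8))
cone (array([ 479.87, -285.26]), np.float64(11.6), np.float64(124.3)) (array([ 540.47, -284.02]), np.float64(13.2), np.float64(75.8))
```

```bash
python3 -m pendant '[[[-0.07,0,0],[0,0,0],-1],[[-0.07,0,0],[0,0,0],-1],[[-0.06,0,0],[0,0,0],-1],[[0,0,0],[0,0,0],-1],[[0,0,0],[0,0,0],-1],[[0,0,0],[0,0,0],-1],[[0,0,0],[0,0,0],-1],[[0,0,0],[0,0,0],-1],[[0,0,0],[0,0,0],-1],[[0,0,0],[0,0,0],-1]]'
python3 - <<'E'
from fit import *
im=np.mean([bot.capture("scene") for _ in range(6)],0);cv2.imwrite("pics/q_scene.png",im)
im=cv2.imread("pics/q_scene.png").astype(float)
p=lambda p:[[(p[0]+a,y,62+c) for y in (p[1],p[1]+16) for a in(-1.5,1.5) for c in (-1.5,1.5)]]
rg=im[...,2]-im[...,1]
print(rg[254:268,202:220].astype(int))
print(fit("scene",rg,p,(475,-281),(211,254,5,10),.5),fit("scene",rg,fin,(475,-287,12),(200,252,12,15),.5))
print(bot.get_obs()["tool_pos"],bot.get_obs()["contact_force"])
E
```

```text
time: 18.65
tool_pos: [475.6, -260.9, 112.1]
tcp_rot: [3.135, 0.002, 1.285]
contact_force: [7.0, -3.9, -3.4]
grip_width: 21.4
finger_force: 30.0
[[13 14 13 14 13 14 14 14 13 14 14 12 10  5  6  6  5  4]
 [12 13 13 14 14 13 13 14 13 13 13 13 11  6  5  6  4  5]
 [14 13 14 14 14 14 13 14 13 13 13 13 12 10  7  3  5  4]
 [14 13 14 14 14 13 14 16 14 13 13 13 14 13 11  4  3  2]
 [14 14 13 13 13 16 28 39 26 13 14 15 26 45 38 12  3  4]
 [13 13 15 16 30 50 59 56 29 15 25 40 47 52 34 10  1  4]
 [13 14 29 51 58 56 53 48 30 17 24 41 39 30 19  7  4  2]
 [13 14 29 51 52 45 42 40 31 19 18 24 19 15 12  7  3  4]
 [14 12 23 40 41 40 42 39 34 19 14 15 14 13 12  7  5  2]
 [14 14 22 34 40 42 42 41 36 18 13 14 13 15 13  9  4  2]
 [13 14 22 32 41 41 41 41 38 24 15 13 13 13 14 11  5  2]
 [14 13 16 24 40 41 40 41 40 30 18 14 14 15 13 10  6  3]
 [14 14 12 22 40 41 40 40 40 31 20 14 14 14 14 11  7  3]
 [13 14 12 20 34 41 41 41 42 36 22 15 15 14 14 12  9  4]]
(array([ 473.97, -280.48]), np.float64(7.5), np.float64(111.4)) (array([ 475.08, -287.94,   14.83]), np.float64(6.6), np.float64(162.4))
[ 475.61028088 -260.89789758  112.12007714] [ 7.92486501 -4.01906326 -3.25883108][ WARN:0@3.607] global loadsave.cpp:1063 imwrite_ Unsupported depth image for selected encoder is fallbacked to CV_8U.
```

```bash
python3 -c "
from plant import bot
print(bot.close_job())"
```

```text
the job is handed in; nothing more can be done
None
```

The medallion carrier was hanging on the green band with green on both sides when I last saw it, before the gate pull. I handed in still holding the gate open, its pointer level with the orange marker to about 1 mm in the scene view; the top view suggests up to 3 mm short.

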